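# Work a stuck core plug out of a plaster mould

## Robot

A 7-joint arm with a two-finger parallel gripper is mounted at the origin on the work surface. World frame = base frame: x ahead of the robot, y to its left, z up, the work surface at z = 0. Lengths are in m, angles in rad, forces in N, time in s.
With the tool pointing down it reaches from about 0.425 to 0.8 m from the base axis. Payload 8.3 kg.
Tool frame: the origin (TCP) lies midway between the tips of the shut fingers; the grasp point (between the pads) lies 19 mm behind it; z points along the fingers, y is the line along which they close (so a half turn about z gives the same grasp; the last joint's range is limited). The gripper opens to 85 mm and grips with 20 to 120 N. Pads are 22 mm wide; open, the fingers measure 114 mm over their backs; the gripper's body (76 mm by 85 mm) begins 54 mm behind the grasp point. The pads swing forward as they close: fully open they stand 13 mm farther back than shut.
Start: joints at [1.229, 0.383, 0.016, 1.37, -0.006, 1.388, -0.046], TCP at [0.172, -0.601, 0.231] pointing down, gripper open.
Joint ranges: [-2.95, 2.95], [-0.25, 2.06], [-1.52, 1.56], [0.18, 2.33], [-1.44, 4.58], [0.02, 2.06], [-3.01, 3.01]. Speed limits (rad/s): [2.39, 2.39, 3.01, 3.01, 3.14, 3.14, 3.14].

## Interface

Orientations are given as a 3x3 rotation matrix whose columns are the frame's x, y, z axes.
In Python, from workcell import observe, get_image, camera_params, arm, find_in, silhouettes gives the robot as it stands.
- The arm moves only by the shell command python3 -m pendant 'ROWS'. ROWS is JSON, a list that holds one entry, the list of rows, each a list of 7 numbers: the shift along the tool's x, y, z in cm, then the turn, a rotation vector about the tool's x, y, z in degrees, then the closure, from 0 (fully open) to 1 (shut). A call has 1 to 5 rows; each row shifts and turns the commanded pose from where the row before left it, along the tool's axes as they then stand; what a row does not reach is not made up. A row lasts 1/10 s, in which the tool goes at most 50 mm and 8.59 degrees, less where a joint would pass 70% of its speed; a pose out of reach is approached as far as the arm can. A call with a gripper value outside its range is refused whole. The fingers move at their own pace and stop on an object; the grip force is fixed at half the most. Time passes only in rows, so rows that do not move let the fingers close. It gives the time, the measured TCP pose, the force, the opening and the grip force at its end, in the units of the state.
- observe(): the state, without advancing time (a new reading comes with each control period).
- get_image(name): name is "scene" or "side" or "wrist"; returns (picture, depth): 420x560x3 uint8, red, green, blue; 420x560 float32, m along the optical axis (not along the pixel's ray), 0 where there is no reading.
- camera_params(name): a dict with "vfov" (degrees; the focal length in pixels is half the picture's height over the tangent of half this angle, whatever the lens; pixels are square), "cx", "cy" (the principal point, pixels), "dist" ([k1, k2, p1, p2, k3] as OpenCV has them; the pictures are not rectified), "origin" and "rotation" of the camera in the world; the wrist camera has in their place "T_tool_cam" (4x4, takes a point from camera to tool coordinates, whose origin is the TCP and whose axes are the flange's). Camera axes: x right, y up, looking along -z (the intrinsics and any distortion apply to the point x, -y, -z); pixel columns grow to the right and rows downward; lengths in m; the calibration is good to about 2 mm. A picture is of the moment at which its call begins: read the wrist's pose just before it. camera_params takes no time and is no camera call.
- arm.close_job(): hands the job in; it is judged then, once.
Trained networks look in the newest picture that a camera, given by its name, has taken for a name from the list of things; names that differ only in an ending like _2 or _b are one class to them, and where a whole thing is asked for, a point or a joint stands for the part that bears it (a point fixed in the world has none). Each returns a list of dicts, best first, with "confidence" (0 to 1); they miss things now and then, are a little off and sometimes report something else, mostly with a low value. They report only what shows in the picture. A call takes as long as a camera call. They do not tell look-alikes from the thing itself.
- find_in(query, camera): "rect" ([left, top, width, height] as shares, 0 to 1, of the picture: columns of its width, rows of its height, round what is visible of it).
- silhouettes(query, camera): "pixels" (420x560 bool, what is visible of it) and "rect" ([left, top, width, height] as shares, 0 to 1, of the picture: columns of its width, rows of its height, round what is visible of it).
The state is a dict: "time": time; "joints": joint angles; "dq": joint speeds; "tau": joint torques, N m; "eef_pos": TCP position; "ee_rot": TCP orientation; "wrist_force": force on the tool from outside, world axes, zero at the start; "wrist_torque": the same for the moment, N m; "width": opening from 0.0 (shut) to 1.0 (fully open); "gripper_force": force on a finger pad.
Only numpy, scipy, OpenCV 4.12 (cv2) and the standard library are available. Lean on these libraries where they do the work, as an engineer would, in place of code of your own. Each camera call takes 0.05 s, during which the arm holds its last target. There are 200 camera calls.

## Task

Swing the blue keeper bar clear of the orange plug, then free the tight plug from the plaster mould by twisting it back and forth as needed while pulling gently, so that the mould block stays down on its plate, and stand the plug upright on its round foot in the blue tray, setting it down, not dropping it. Leave the keeper open and the other things on the bench where they are.

Things in the scene. Friction and masses are not known exactly. Their poses are not given: they have to be found in the camera images.
- base: Dark steel plate fixed to the bench, 140 x 170 x 12 mm (x, y, z). Origin: centre of its underside, on the bench. A cream plaster mould block, 110 x 150 x 60 mm in the same axes, sits centred on it, its top 72 mm above the bench. The bore that holds the plug is in the middle of the block's top, straight above the origin.
- mould (a joint): Rise of the mould block off its plate, m: 0 = down, 0.03 = stop. Dowels let it slide straight up but not turn or shift. It weighs about 1 kg in all and is held down by its weight alone, so a straight pull on the stuck plug lifts the block too; it must stay down (6 mm is too much).
- plug: Core plug, loose, about 0.2 kg, 106 mm tall, stuck in the bore. Origin: centre of its foot's underside, z up its axis, at the start 38 mm above the bench. Grey foot 50 mm in diameter, z 0 to 34 mm; orange flange 68 mm in diameter, z 34 to 42, resting on the mould; neck 28 mm, z 42 to 66; orange wing handle above. The foot leaves the bore after rising 34 mm.
- plug_handle (a point): Centre of the plug's wing handle (86 mm up its axis): 80 mm along x, 44 mm thick along y, 40 mm tall. Dry friction of 18 to 27 N grips the foot for the first 30 mm of rise and opposes whichever way its surface slides: while the plug is turned (under 0.8 N m, either way) a slow rise needs little pull, e.g. 4 mm per 0.9 rad of turn.
- keeper (a joint): Angle of the blue keeper bar, rad; 0 = its tip over the plug's flange, which blocks the plug; above 0.85 the tip is clear of the flange; 1.57 = stop. Starts between 0 and 0.3. It turns clockwise seen from above, that is, at 0 its knob end moves to the plate's +x. Stiff (0.08 N m), stays where it is left.
- keeper_hinge (a point): Pivot of the keeper bar, at the bar's top face, 94 mm above the bench, 58 mm from the bore's axis towards the plate's +y. The bar is 20 mm wide, 12 mm thick (82 to 94 mm above the bench); at angle 0 it runs along the plate's y, its tip 33 mm from the pivot towards the plug, its tail 62 mm the other way.
- keeper_knob (a point): Top centre of the black upright pin on the keeper's tail, 55 mm from the pivot: 16 mm in diameter, 28 mm tall, its top 122 mm above the bench. Push its side to swing the bar.
- tray: Shallow blue tray fixed to the bench, 150 x 150 mm, 18 mm high, walls and floor 5 mm thick. Origin: centre of its underside.
- cast: Bystander: white plaster disc 90 mm in diameter, 30 mm thick, with a coral model ear on top, 40 mm high in all. Origin: centre of its underside. Leave it alone.
- bowl: Bystander: green mixing bowl, 110 mm across the rim, 62 mm high. Origin: centre of its underside. Leave it alone.
- jar: Bystander: white lidded jar, 68 mm in diameter, 100 mm high. Origin: centre of its underside. Leave it alone.
- spatula: Bystander: spatula about 180 mm long lying on the bench between mould and tray, handle towards the robot. Leave it alone.
There are look-alikes about, which are no part of the job. Of the things shaped like the plug, the orange one is meant.

How it is judged:
By the outcome, as a careful person would: the job done as asked, in the order asked, and still so for the second after the job is handed in, with the robot touching nothing.
It also fails if it takes over 72 s, if anything falls off the work surface, if the arm or the gripper's body presses on something with over 40 N, if the wrist force passes 120 N, or if a joint passes its speed limit or range.

## Working session

There is one attempt and no reset: what is moved stays moved. The work goes in short steps, Python scripts to look and compute and a shell command to move; the robot and the scene stay as the last step left them, time stands still between calls to the robot, and variables do not carry over. Pictures are saved under pics/ and viewed, at most 10 in all, crops included, and the job is handed in when it is done.

```bash
mkdir -p pics; ls; cat > h.py <<'E'
import numpy as np, cv2
from workcell import *
def cam(name,s=None):
    p=camera_params(name)
    f=210/np.tan(np.radians(p['vfov'])/2)
    K=np.array([[f,0,p['cx']],[0,f,p['cy']],[0,0,1]])
    if 'T_tool_cam' in p:
        T=np.array(p['T_tool_cam']); R=np.array(s['ee_rot'])@T[:3,:3]; o=np.array(s['eef_pos'])+np.array(s['ee_rot'])@T[:3,3]
    else: R=np.array(p['rotation']); o=np.array(p['origin'])
    return K,np.array(p['dist'],float),R,o
def world(name,px,d,s=None):
    K,D,R,o=cam(name,s)
    n=cv2.undistortPoints(np.asarray(px,float).reshape(-1,1,2),K,D).reshape(-1,2)
    d=np.asarray(d).reshape(-1,1)
    return (np.hstack([n[:,:1],-n[:,1:],-np.ones((len(n),1))])*d)@R.T+o
def cloud(name,depth,mask=None,s=None):
    m=depth>0
    if mask is not None: m&=mask
    v,u=np.nonzero(m)
    return world(name,np.c_[u,v],depth[v,u],s),np.c_[u,v]
def save(n,img): cv2.imwrite('pics/'+n,img[:,:,::-1])
E
python3 - <<'E'
from h import *
s=observe();print(s['time'],s['eef_pos'],s['ee_rot'])
for c in('scene','side'):
    im,d=get_image(c);save(c+'0.png',im);np.savez(c+'0.npz',im=im,d=d)
    print(c,cam(c)[3])
    for q in('plug','keeper','keeper_knob','base','tray','cast','bowl','jar','spatula'):
        for r in silhouettes(q,c)[:3]:
            P,_=cloud(c,d,r['pixels'])
            if len(P): print(c,q,round(r['confidence'],2),np.round(r['rect'],2),np.median(P,0).round(3),np.percentile(P,2,axis=0).round(3),np.percentile(P,98,axis=0).round(3))
E
```

```text
pics
0.0 [ 0.17189517 -0.60036945  0.23028495] [[ 9.61365580e-01  2.75274238e-01 -5.62248549e-04]
 [ 2.75274811e-01 -9.61363768e-01  1.86634867e-03]
 [-2.67676771e-05 -1.94901623e-03 -9.99998100e-01]]
scene [1.30463674 0.51639282 1.06894765]
scene plug 0.86 [0.59 0.47 0.05 0.08] [0.539 0.202 0.14 ] [0.485 0.168 0.072] [0.562 0.226 0.147]
scene plug 0.55 [0.64 0.42 0.05 0.09] [0.38  0.228 0.089] [0.346 0.186 0.009] [0.398 0.265 0.108]
scene keeper 0.67 [0.62 0.52 0.06 0.06] [0.533 0.272 0.092] [0.489 0.226 0.013] [0.545 0.316 0.122]
scene keeper_knob 0.54 [0.63 0.52 0.04 0.06] [0.533 0.272 0.092] [0.513 0.225 0.071] [0.545 0.316 0.122]
scene base 0.75 [0.54 0.48 0.13 0.16] [0.563 0.225 0.068] [0.473 0.123 0.004] [0.593 0.308 0.098]
scene tray 0.8 [0.38 0.42 0.12 0.12] [ 0.57  -0.151  0.006] [ 0.489 -0.231  0.001] [ 0.651 -0.069  0.02 ]
scene cast 0.64 [0.39 0.6  0.06 0.07] [0.793 0.002 0.03 ] [ 0.746 -0.046  0.002] [0.828 0.037 0.042]
scene bowl 0.73 [0.26 0.39 0.06 0.07] [ 0.64  -0.452  0.037] [ 0.601 -0.483  0.003] [ 0.702 -0.379  0.061]
scene jar 0.8 [0.68 0.69 0.06 0.1 ] [0.7   0.
[... 790 characters left out ...]
keeper_knob 0.91 [0.42 0.7  0.06 0.08] [0.526 0.275 0.094] [0.511 0.229 0.05 ] [0.55  0.319 0.123]
side base 0.74 [0.4  0.64 0.17 0.19] [0.489 0.248 0.066] [0.448 0.13  0.001] [0.582 0.315 0.109]
side base 0.68 [0.41 0.69 0.07 0.08] [0.526 0.278 0.094] [0.511 0.228 0.078] [0.539 0.319 0.123]
side cast 0.73 [0.36 0.48 0.06 0.07] [0.774 0.008 0.03 ] [ 0.74  -0.045  0.005] [0.818 0.038 0.041]
side bowl 0.77 [0.55 0.3  0.06 0.08] [ 0.652 -0.453  0.043] [ 0.6   -0.484  0.01 ] [ 0.698 -0.378  0.064]
side jar 0.63 [0.21 0.79 0.08 0.13] [0.661 0.462 0.077] [0.645 0.427 0.006] [0.701 0.485 0.103]
side spatula 0.82 [0.55 0.59 0.13 0.07] [ 0.45  -0.001  0.004] [ 0.342 -0.035 -0.002] [0.513 0.032 0.021]
```

```bash
python3 - <<'E'
from h import *
a=np.load('scene0.npz');b=np.load('side0.npz')
A=a['im'][150:330,200:420];B=b['im'][230:410,100:380]
save('crops.png',np.vstack([cv2.resize(A,(366,300)),]) if 0 else np.hstack([cv2.resize(A,None,fx=1.6,fy=1.6),cv2.resize(B,None,fx=1.6,fy=1.6)]))
# orient. block via top surface points and handle top
for c,z in(('scene',a),('side',b)):
    P,uv=cloud(c,z['d']);im=z['im'][uv[:,1],uv[:,0]].astype(int)
    near=(abs(P[:,0]-.53)<.13)&(abs(P[:,1]-.22)<.13)
    org=(im[:,0]>im[:,2]+70)
    for nm,m in(('block',near&(abs(P[:,2]-.072)<.005)),('handle',near&(P[:,2]>.138)&(P[:,2]<.15)&org),('bar',near&(abs(P[:,2]-.094)<.004)&(im[:,2]>im[:,0]+30)),('knob',near&(abs(P[:,2]-.122)<.004)&~org)):
        Q=P[m][:,:2].astype(np.float32)
        if len(Q)>5:
            r=cv2.minAreaRect(Q*1000);print(c,nm,len(Q),np.round(Q.mean(0),4),[np.round(x,1) for x in r])
    t=(im[:,2]>im[:,0]+40)&(P[:,2]>.014)&(P[:,2]<.024)&(abs(P[:,0]-.57)<.12)&(abs(P[:,1]+.15)<.12)
    if t.sum()>10: print(c,'tray',cv2.minAreaRect(P[t][:,:2].astype(np.float32)*1000))
E
```

```text
scene block 912 [0.5318 0.1984] [array([521.4, 234.8]), array([228.3, 123.3]), np.float64(89.6)]
scene handle 306 [0.524  0.1993] [array([521.3, 197.6]), array([84.6, 42.6]), np.float64(14.8)]
scene bar 100 [0.5311 0.2662] [array([531. , 270.3]), array([87.1, 18.7]), np.float64(81.0)]
scene knob 36 [0.5464 0.2649] [array([545.6, 252.9]), array([ 17.1, 128.7]), np.float64(9.7)]
scene tray ((571.8775024414062, -149.74118041992188), (150.70852661132812, 146.28887939453125), 74.60193634033203)
side block 1480 [0.5054 0.2192] [array([519.3, 199.1]), array([154.9, 112.7]), np.float64(84.8)]
side handle 645 [0.5171 0.2023] [array([518.2, 200.7]), array([78.6, 44.9]), np.float64(16.2)]
side bar 280 [0.5239 0.271 ] [array([525.8, 272.8]), array([93.8, 20.3]), np.float64(79.5)]
side knob 62 [0.5262 0.2879] [array([524.9, 241.3]), array([150.6,  59.1]), np.float64(64.6)]
side tray ((567.0403442382812, -149.06005859375), (153.61949157714844, 151.1904754638672), 75.45691680908203)
```

View pics/crops.png

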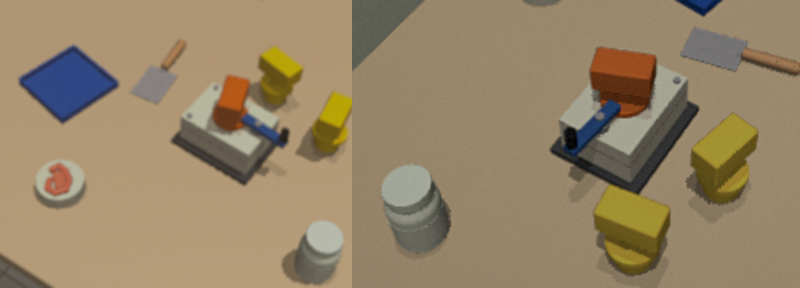

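View pics/scene0.png

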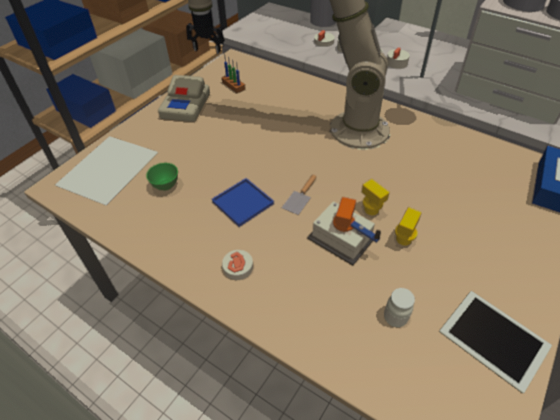

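```bash
python3 -m pendant '[[[3.65,-2.6,0,0,0,0,1],[3.65,-2.6,0,0,0,0,1],[3.65,-2.6,0,0,0,0,1],[3.65,-2.6,0,0,0,0,1],[3.65,-2.6,0,0,0,0,1]]]' && python3 -m pendant '[[[3.65,-2.6,0,0,0,0,1],[3.65,-2.6,0,0,0,0,1],[3.65,-2.6,0,0,0,0,1],[3.65,-2.6,0,0,0,0,1],[3.65,-2.6,0,0,0,0,1]]]' && python3 -m pendant '[[[1.68,-4.37,0,0,0,0,1],[1.68,-4.37,0,0,0,0,1],[1.68,-4.37,0,0,0,0,1],[1.68,-4.37,0,0,0,0,1],[1.68,-4.37,0,0,0,0,1]]]'; python3 -c "
from h import *
s=observe();print(s['time'],s['eef_pos'],np.round(s['ee_rot'],3),np.round(s['joints'],2))"
```

```text
time: 1.5
eef_pos: [0.3126, -0.4241, 0.2315]
ee_rot: [[0.961, 0.275, 0.0], [0.275, -0.961, -0.001], [0.0, 0.001, -1.0]]
wrist_force: [0.3, -0.8, -0.5]
width: 0.144
gripper_force: 0.0
time: 2.0
eef_pos: [0.4523, -0.2489, 0.2317]
ee_rot: [[0.961, 0.275, 0.001], [0.275, -0.961, -0.001], [0.001, 0.001, -1.0]]
wrist_force: [0.8, -0.7, -0.5]
width: -0.002
gripper_force: 0.0
time: 2.5
eef_pos: [0.4719, -0.0154, 0.2317]
ee_rot: [[0.961, 0.275, 0.001], [0.275, -0.961, -0.0], [0.001, 0.001, -1.0]]
wrist_force: [1.1, 0.1, -0.4]
width: -0.002
gripper_force: 0.0
2.5 [ 0.47186171 -0.01543775  0.23168417] [[ 0.961  0.275  0.001]
 [ 0.275 -0.961 -0.   ]
 [ 0.001  0.001 -1.   ]] [ 0.43  0.08 -0.49  1.75  0.04  1.32 -1.36]
```

```bash
python3 -m pendant '[[[1.65,-4.31,0,0,0,0,1],[1.65,-4.31,0,0,0,0,1],[1.65,-4.31,0,0,0,0,1],[1.65,-4.31,0,0,0,0,1]]]' && python3 -m pendant '[[[1.65,-4.31,0,0,0,0,1],[1.65,-4.31,0,0,0,0,1],[1.65,-4.31,0,0,0,0,1],[0,0,0,0,0,0,1]]]' >/dev/null; python3 - <<'E'
from h import *
s=observe();print(s['eef_pos'],np.round(s['joints'],2))
im,d=get_image('wrist');save('w1.png',im)
P,uv=cloud('wrist',d,None,s);c=im[uv[:,1],uv[:,0]].astype(int)
near=(abs(P[:,0]-.53)<.13)&(abs(P[:,1]-.23)<.14)
org=(c[:,0]>c[:,2]+70);blu=c[:,2]>c[:,0]+30
for nm,m in(('block',near&(abs(P[:,2]-.072)<.004)&~org&~blu),('handle',near&(P[:,2]>.138)&(P[:,2]<.15)&org),('bar',near&(abs(P[:,2]-.094)<.004)&blu),('knob',near&(abs(P[:,2]-.122)<.004)&(c.max(1)<70))):
    Q=P[m][:,:2].astype(np.float32)
    if len(Q)>5: print(nm,len(Q),Q.mean(0).round(4),[np.round(x,1) for x in cv2.minAreaRect(Q*1000)],P[m][:,2].mean())
E
```

```text
time: 2.9
eef_pos: [0.488, 0.1684, 0.2318]
ee_rot: [[0.962, 0.275, 0.001], [0.275, -0.962, -0.0], [0.001, 0.0, -1.0]]
wrist_force: [0.1, -0.5, -0.6]
width: -0.002
gripper_force: 0.0
[0.49717038 0.3121014  0.23090899] [-0.09  0.38 -0.7   1.46  0.24  1.39 -2.08]
block 8404 [0.5326 0.2203] [array([510.6, 235.6]), array([152.6, 255.7]), np.float64(14.5)] 0.07223402391337574
handle 5743 [0.5233 0.1998] [array([521. , 198.1]), array([79.3, 43.6]), np.float64(15.2)] 0.14396907119344884
bar 1660 [0.5285 0.2655] [array([528.7, 270.2]), array([92. , 18.3]), np.float64(79.7)] 0.09407659198548446
knob 627 [0.5304 0.2683] [array([536.4, 255.3]), array([115.9,  56.2]), np.float64(68.0)] 0.1219735016389611
```

View pics/w1.png

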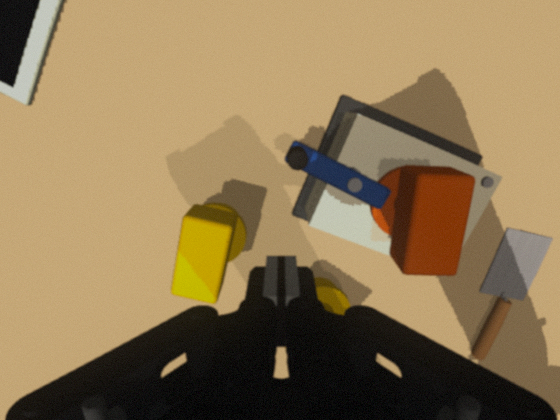

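```bash
python3 -m pendant '[[[0.25,0.6,4.2,0,0,0,1],[0,0,4.2,0,0,0,1],[0,0,4.1,0,0,0,1],[0,0,0,0,0,0,1],[0,0,0,0,0,0,1]]]' && python3 -m pendant '[[[0.84,0.1,0,0,0,0,1],[0.84,0.1,0,0,0,0,1],[0.84,0.1,0,0,0,0,1],[0.7,0.37,0,0,0,0,1],[0.7,0.37,0,0,0,0,1]]]' && python3 -m pendant '[[[0.7,0.37,0,0,0,0,1],[0.62,0.75,0,0,0,0,1],[0.62,0.75,0,0,0,0,1],[0.26,0.67,0,0,0,0,1],[0.26,0.67,0,0,0,0,1]]]'; python3 - <<'E'
from h import *
im,d=get_image('side');save('s1.png',cv2.resize(im[230:410,180:380],None,fx=2.5,fy=2.5))
E
```

```text
time: 3.85
eef_pos: [0.5044, 0.2986, 0.1071]
ee_rot: [[0.962, 0.274, -0.0], [0.274, -0.962, -0.0], [-0.001, 0.0, -1.0]]
wrist_force: [-0.4, 0.6, -0.1]
width: 0.001
gripper_force: 0.0
time: 4.35
eef_pos: [0.5449, 0.3, 0.1066]
ee_rot: [[0.961, 0.275, -0.001], [0.275, -0.961, -0.001], [-0.001, 0.0, -1.0]]
wrist_force: [-3.2, -1.6, 1.2]
width: -0.003
gripper_force: 1.7
time: 4.85
eef_pos: [0.5778, 0.2769, 0.1066]
ee_rot: [[0.961, 0.276, 0.001], [0.276, -0.961, 0.002], [0.001, -0.001, -1.0]]
wrist_force: [-2.1, 0.9, 0.3]
width: -0.001
gripper_force: 1.1
```

View pics/s1.png

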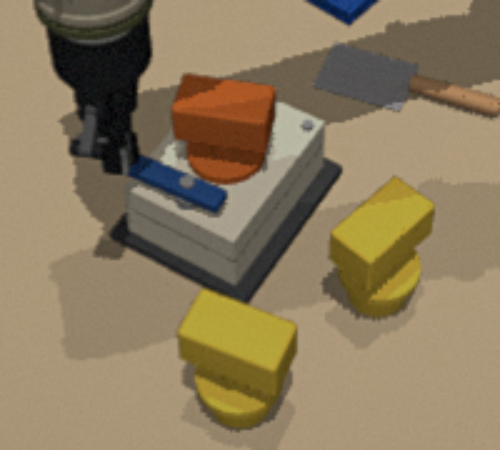

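```bash
python3 -m pendant '[[[0.4,-1.5,0,0,0,0,1],[0,0,-4,0,0,0,1],[0,0,-4,0,0,0,0],[-2.7,2.5,-2,0,0,0,0],[-2.7,2.5,0,0,0,0,0]]]' && python3 -m pendant '[[[-2.7,2.5,0,0,0,0,0],[0,0,0,0,0,0,0],[0,0,0,0,0,0,0],[0,0,0,0,0,0,0]]]' ; cat > m.py <<'E'
from h import *
s=observe();print(s['time'],s['eef_pos'],np.round(s['joints'],2))
im,d=get_image('wrist')
P,uv=cloud('wrist',d,None,s);c=im[uv[:,1],uv[:,0]].astype(int)
near=(abs(P[:,0]-.53)<.13)&(abs(P[:,1]-.23)<.14)
org=(c[:,0]>c[:,2]+70);blu=c[:,2]>c[:,0]+30
for nm,m in(('block',near&(abs(P[:,2]-.072)<.004)&~org&~blu),('handle',near&(P[:,2]>.138)&(P[:,2]<.15)&org),('bar',near&(abs(P[:,2]-.094)<.004)&blu)):
    Q=P[m][:,:2].astype(np.float32)
    if len(Q)>5: print(nm,len(Q),Q.mean(0).round(4),[np.round(x,1) for x in cv2.minAreaRect(Q*1000)],P[m][:,2].mean())
E
python3 m.py
```

```text
time: 5.4
eef_pos: [0.5396, 0.2321, 0.2104]
ee_rot: [[0.96, 0.278, 0.007], [0.278, -0.96, 0.004], [0.007, -0.002, -1.0]]
wrist_force: [0.3, -0.1, 0.2]
width: 0.506
gripper_force: 0.0
time: 5.8
eef_pos: [0.5199, 0.1991, 0.2069]
ee_rot: [[0.961, 0.277, 0.001], [0.277, -0.961, 0.001], [0.001, -0.001, -1.0]]
wrist_force: [-0.4, 1.4, 0.2]
width: 1.002
gripper_force: 0.0
5.8 [0.5198992  0.19913907 0.20686394] [ 0.12  0.32 -0.67  1.58  0.2   1.32 -1.87]
block 11752 [0.5276 0.1894] [array([508.2, 242.1]), array([154.7, 270.1]), np.float64(15.8)] 0.07217092357124685
handle 7611 [0.5238 0.1987] [array([521. , 197.9]), array([79.8, 44.1]), np.float64(15.2)] 0.14392862085246746
bar 2195 [0.5367 0.2541] [array([540.3, 254.4]), array([18.9, 93.1]), np.float64(86.0)] 0.09396523802798258
```

```bash
python3 -m pendant '[[[0.1,0.1,3.5,0,0,-0.8,0],[0,0,3.5,0,0,0,0],[0,0,2.3,0,0,0,0],[0,0,1,0,0,0,0],[0,0,0,0,0,0,0]]]' && python3 -m pendant '[[[0,0,0,0,0,0,1],[0,0,0,0,0,0,1],[0,0,0,0,0,0,1],[0,0,0,0,0,0,1],[0,0,0,0,0,0,1]]]' ; python3 -c "
from h import *
s=observe();print(s['wrist_torque'],np.round(s['joints'],2))"
```

```text
time: 6.35
eef_pos: [0.5201, 0.1975, 0.1021]
ee_rot: [[0.957, 0.29, -0.003], [0.29, -0.957, 0.0], [-0.002, -0.001, -1.0]]
wrist_force: [0.0, 0.2, 0.7]
width: 0.996
gripper_force: 0.0
time: 6.85
eef_pos: [0.5214, 0.1985, 0.1051]
ee_rot: [[0.957, 0.29, 0.003], [0.29, -0.957, 0.002], [0.003, -0.001, -1.0]]
wrist_force: [-2.4, 4.2, 6.6]
width: 0.509
gripper_force: 62.3
[0.61015152 0.25641481 0.02601594] [ 0.1   0.41 -0.65  1.71  0.27  1.11 -1.91]
```

```bash
python3 -m pendant '[[[0,0,0,0,0,8.5,1],[0,0,-0.05,0,0,8.5,1],[0,0,-0.06,0,0,8.5,1],[0,0,-0.06,0,0,8.5,1],[0,0,-0.06,0,0,8.5,1]]]'; python3 -c "
from h import *
s=observe();print(s['wrist_torque'],np.round(s['joints'],2))"
```

```text
time: 7.35
eef_pos: [0.5208, 0.1968, 0.1057]
ee_rot: [[0.899, -0.439, 0.0], [-0.439, -0.899, 0.0], [0.0, -0.0, -1.0]]
wrist_force: [1.1, 0.6, -4.7]
width: 0.513
gripper_force: 60.8
[ 0.38913479 -0.34019036  0.44387946] [-0.    0.38 -0.51  1.71  0.21  1.1  -2.61]
```

```bash
python3 -m pendant '[[[0,0,0,0,0,-8.5,1],[0,0,-0.06,0,0,-8.5,1],[0,0,-0.06,0,0,-8.5,1],[0,0,-0.06,0,0,-8.5,1],[0,0,-0.06,0,0,-8.5,1]]]'; python3 -m pendant '[[[0,0,-0.06,0,0,-8.5,1],[0,0,-0.06,0,0,-8.5,1],[0,0,-0.06,0,0,-8.5,1],[0,0,-0.06,0,0,-8.5,1],[0,0,-0.06,0,0,-8.5,1]]]';python3 - <<'E'
from h import *
s=observe();print(s['wrist_torque'],np.round(s['joints'],2))
im,d=get_image('side');P,uv=cloud('side',d);c=im[uv[:,1],uv[:,0]].astype(int)
g=np.array([.5193,.199]);y=np.array([np.cos(np.radians(84.8)),np.sin(np.radians(84.8))]);x=np.array([y[1],-y[0]])
q=P[:,:2]-g;u=q@x;v=q@y
m=(u<-.035)&(u>-.05)&(abs(v)<.06);print('block top',m.sum(),np.median(P[m][:,2]))
org=(c[:,0]>c[:,2]+70);f=org&(np.hypot(u,v)<.036)&(P[:,2]<.11)&(P[:,2]>.074);print('flange z',np.percentile(P[f][:,2],[5,25,50,75]))
E
```

```text
time: 7.85
eef_pos: [0.5207, 0.1974, 0.1079]
ee_rot: [[0.956, 0.294, -0.0], [0.294, -0.956, 0.001], [0.0, -0.001, -1.0]]
wrist_force: [0.8, 4.6, -7.2]
width: 0.514
gripper_force: 64.7
time: 8.35
eef_pos: [0.5206, 0.1977, 0.111]
ee_rot: [[0.506, 0.863, 0.0], [0.863, -0.506, 0.002], [0.002, -0.001, -1.0]]
wrist_force: [0.9, 5.1, -6.2]
width: 0.51
gripper_force: 64.6
[ 1.30610344 -0.19727536 -0.38618825] [ 0.2   0.44 -0.79  1.69  0.34  1.15 -1.21]
block top 2291 0.40510478443743336
flange z [0.08117316 0.08472113 0.08620484 0.08717795]
```

```bash
python3 -m pendant '[[[0,0,0,0,0,8.5,1],[0,0,-0.06,0,0,8.5,1],[0,0,-0.06,0,0,8.5,1],[0,0,-0.06,0,0,8.5,1],[0,0,-0.06,0,0,8.5,1]]]'; python3 -m pendant '[[[0,0,-0.06,0,0,8.5,1],[0,0,-0.06,0,0,8.5,1],[0,0,-0.06,0,0,8.5,1],[0,0,-0.06,0,0,8.5,1],[0,0,-0.06,0,0,8.5,1]]]';
cat > b.py <<'E'
from h import *
s=observe();print(s['wrist_torque'],np.round(s['joints'],2))
im,d=get_image('side');P,uv=cloud('side',d);c=im[uv[:,1],uv[:,0]].astype(int)
g=np.array([.5193,.199]);y=np.array([np.cos(np.radians(84.8)),np.sin(np.radians(84.8))]);x=np.array([y[1],-y[0]])
q=P[:,:2]-g;u=q@x;v=q@y
m=(u<-.035)&(u>-.05)&(abs(v)<.06)&(P[:,2]>.06)&(P[:,2]<.11);print('block top',m.sum(),np.median(P[m][:,2]))
org=(c[:,0]>c[:,2]+70);f=org&(np.hypot(u,v)<.036)&(P[:,2]<.12)&(P[:,2]>.074);print('flange z',np.percentile(P[f][:,2],[5,25,50,75]))
E
python3 b.py
```

```text
time: 8.9
eef_pos: [0.5209, 0.197, 0.1134]
ee_rot: [[0.959, 0.283, 0.001], [0.283, -0.959, 0.001], [0.001, -0.0, -1.0]]
wrist_force: [2.0, 2.3, -5.4]
width: 0.511
gripper_force: 61.6
time: 9.4
eef_pos: [0.5205, 0.1966, 0.1161]
ee_rot: [[0.898, -0.439, -0.0], [-0.439, -0.898, -0.0], [-0.0, 0.0, -1.0]]
wrist_force: [0.8, 2.1, -5.9]
width: 0.514
gripper_force: 61.7
[ 0.3798041  -0.19894723  0.34986406] [-0.    0.37 -0.52  1.7   0.2   1.13 -2.6 ]
block top 323 0.07195594619278423
flange z [0.08635032 0.08920492 0.0906106  0.09216692]
```

Block is down (72 mm); plug is rising. Continue.

```bash
python3 -m pendant '[[[0,0,0,0,0,-8.5,1],[0,0,-0.06,0,0,-8.5,1],[0,0,-0.06,0,0,-8.5,1],[0,0,-0.06,0,0,-8.5,1],[0,0,-0.06,0,0,-8.5,1]]]'; python3 -m pendant '[[[0,0,-0.06,0,0,-8.5,1],[0,0,-0.06,0,0,-8.5,1],[0,0,-0.06,0,0,-8.5,1],[0,0,-0.06,0,0,-8.5,1],[0,0,-0.06,0,0,-8.5,1]]]' | grep -E 'eef|force';  python3 -m pendant '[[[0,0,0,0,0,8.5,1],[0,0,-0.06,0,0,8.5,1],[0,0,-0.06,0,0,8.5,1],[0,0,-0.06,0,0,8.5,1],[0,0,-0.06,0,0,8.5,1]]]'| grep -E 'eef|force'; python3 -m pendant '[[[0,0,-0.06,0,0,8.5,1],[0,0,-0.06,0,0,8.5,1],[0,0,-0.06,0,0,8.5,1],[0,0,-0.06,0,0,8.5,1],[0,0,-0.06,0,0,8.5,1]]]'; python3 b.py
```

```text
time: 9.95
eef_pos: [0.5208, 0.1972, 0.1188]
ee_rot: [[0.955, 0.297, 0.0], [0.297, -0.955, 0.001], [0.001, -0.001, -1.0]]
wrist_force: [0.9, 3.9, -6.1]
width: 0.513
gripper_force: 64.4
eef_pos: [0.5207, 0.1977, 0.1219]
wrist_force: [1.2, 4.5, -5.8]
gripper_force: 64.2
eef_pos: [0.5209, 0.1972, 0.1243]
wrist_force: [1.4, 2.7, -5.6]
gripper_force: 62.1
time: 11.45
eef_pos: [0.5206, 0.1967, 0.1271]
ee_rot: [[0.9, -0.436, -0.0], [-0.436, -0.9, 0.0], [-0.0, -0.0, -1.0]]
wrist_force: [2.0, 2.3, -5.5]
width: 0.506
gripper_force: 62.5
[ 0.57662249 -0.23274682  0.19463502] [ 0.    0.36 -0.52  1.69  0.19  1.15 -2.59]
block top 321 0.07221854307601949
flange z [0.09709206 0.10056187 0.10194161 0.10305445]
```

```bash
python3 -m pendant '[[[0,0,0,0,0,-8.5,1],[0,0,-0.06,0,0,-8.5,1],[0,0,-0.06,0,0,-8.5,1],[0,0,-0.06,0,0,-8.5,1],[0,0,-0.06,0,0,-8.5,1]]]' | grep -E 'eef|force'; python3 -m pendant '[[[0,0,-0.06,0,0,-8.5,1],[0,0,-0.06,0,0,-8.5,1],[0,0,-0.06,0,0,-8.5,1],[0,0,-0.06,0,0,-8.5,1],[0,0,-0.06,0,0,-8.5,1]]]' | grep -E 'eef|force';  python3 -m pendant '[[[0,0,0,0,0,8.5,1],[0,0,-0.06,0,0,8.5,1],[0,0,-0.06,0,0,8.5,1],[0,0,-0.06,0,0,8.5,1],[0,0,-0.06,0,0,8.5,1]]]'| grep -E 'eef|force'; python3 -m pendant '[[[0,0,-0.06,0,0,8.5,1],[0,0,-0.06,0,0,8.5,1],[0,0,-0.06,0,0,8.5,1],[0,0,-0.06,0,0,8.5,1],[0,0,-0.06,0,0,8.5,1]]]'; python3 b.py
```

```text
eef_pos: [0.521, 0.1977, 0.1301]
wrist_force: [1.2, 3.2, -4.1]
gripper_force: 63.8
eef_pos: [0.5205, 0.1974, 0.133]
wrist_force: [-1.0, 1.5, -1.3]
gripper_force: 64.0
eef_pos: [0.5209, 0.1962, 0.1352]
wrist_force: [-0.6, -0.2, -3.0]
gripper_force: 63.7
time: 13.5
eef_pos: [0.5208, 0.1961, 0.1381]
ee_rot: [[0.901, -0.435, -0.0], [-0.435, -0.901, -0.001], [0.0, 0.001, -1.0]]
wrist_force: [-0.0, 0.5, -3.5]
width: 0.506
gripper_force: 63.5
[ 0.05778202  0.00541955 -0.02884707] [ 0.    0.35 -0.52  1.67  0.19  1.17 -2.58]
block top 314 0.07221762946749699
flange z [0.1077176  0.1115401  0.11295467 0.11415335]
```

```bash
python3 -m pendant '[[[0,0,-0.5,0,0,0,1],[0,0,-1,0,0,0,1],[0,0,-2,0,0,0,1],[0,0,-2,0,0,0,1],[0,0,-1.5,0,0,0,1]]]'; python3 -m pendant '[[[1.95,2.9,0,0,0,0,1],[1.95,2.9,0,0,0,0,1],[1.95,2.9,0,0,0,0,1],[1.95,2.9,0,0,0,0,1],[1.95,2.9,0,0,0,0,1]]]' | grep -E 'eef|force';  python3 -m pendant '[[[1.95,2.9,0,0,0,0,1],[1.95,2.9,0,0,0,0,1],[1.95,2.9,0,0,0,0,1],[1.95,2.9,0,0,0,0,1],[1.95,2.9,0,0,0,0,1]]]'| grep -E 'eef|force'; python3 -m pendant '[[[0,0,0,0,0,0,1],[0,0,0,0,0,0,1]]]'; python3 - <<'E'
from h import *
im,d=get_image('side');save('s2.png',im);P,uv=cloud('side',d);c=im[uv[:,1],uv[:,0]].astype(int)
org=(c[:,0]>c[:,2]+70)&(np.hypot(P[:,0]-.57,P[:,1]+.15)<.06)&(P[:,2]>.1);print(P[org].min(0),P[org].max(0),np.median(P[org],0))
E
```

```text
time: 14.05
eef_pos: [0.5212, 0.1968, 0.2104]
ee_rot: [[0.903, -0.43, 0.002], [-0.43, -0.903, 0.001], [0.001, -0.001, -1.0]]
wrist_force: [0.7, -0.1, -3.3]
width: 0.511
gripper_force: 63.6
eef_pos: [0.5459, 0.0222, 0.2091]
wrist_force: [0.3, -0.3, -2.3]
gripper_force: 63.7
eef_pos: [0.5708, -0.1507, 0.2091]
wrist_force: [0.6, -0.2, -2.8]
gripper_force: 63.7
time: 15.25
eef_pos: [0.5705, -0.1505, 0.2085]
ee_rot: [[0.901, -0.433, 0.0], [-0.433, -0.901, 0.0], [0.0, -0.0, -1.0]]
wrist_force: [-0.1, 0.9, -2.4]
width: 0.507
gripper_force: 63.7
[ 0.52330805 -0.16687161  0.17453149] [ 0.59600474 -0.11325974  0.24967865] [ 0.54428162 -0.12955121  0.23045568]
```

View pics/s2.png

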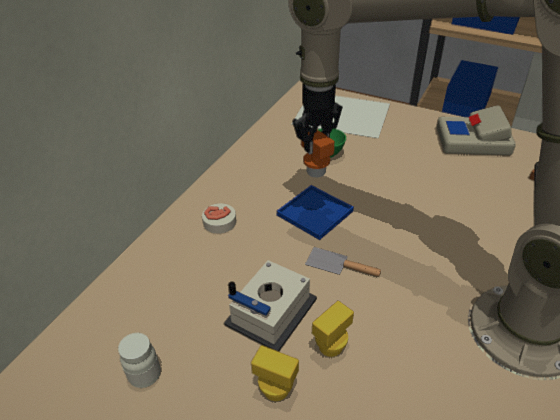

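```bash
python3 -m pendant '[[[0,0,4,0,0,0,1],[0,0,4,0,0,0,1],[0,0,3,0,0,0,1],[0,0,1.5,0,0,0,1],[0,0,0.3,0,0,0,1]]]' |grep -E 'eef|force'; python3 -m pendant '[[[0,0,0,0,0,0,1],[0,0,0.15,0,0,0,1],[0,0,0.15,0,0,0,1],[0,0,0.1,0,0,0,1],[0,0,0,0,0,0,1]]]'|grep -E 'eef|force'; python3 -m pendant '[[[0,0,0.1,0,0,0,1],[0,0,0,0,0,0,1]]]'|grep -E 'eef|force'
```

```text
eef_pos: [0.5698, -0.1478, 0.0787]
wrist_force: [0.1, -0.1, -2.5]
gripper_force: 63.6
eef_pos: [0.5707, -0.1493, 0.0764]
wrist_force: [-1.1, 0.4, -3.0]
gripper_force: 63.6
eef_pos: [0.5706, -0.1492, 0.075]
wrist_force: [-0.2, -0.4, -3.1]
gripper_force: 63.6
```

```bash
for i in 1; do python3 -m pendant '[[[0,0,0.1,0,0,0,1],[0,0,0.1,0,0,0,1],[0,0,0,0,0,0,1]]]'|grep -E 'eef|wrist'; python3 -m pendant '[[[0,0,0.1,0,0,0,1],[0,0,0,0,0,0,1]]]'|grep -E 'eef|wrist'; done
```

```text
eef_pos: [0.5705, -0.1492, 0.0728]
wrist_force: [-0.0, -0.6, -3.0]
eef_pos: [0.5708, -0.1492, 0.0722]
wrist_force: [0.9, -0.2, -1.6]
```

```bash
python3 -m pendant '[[[0,0,0.1,0,0,0,1],[0,0,0,0,0,0,1],[0,0,0,0,0,0,1]]]'|grep -E 'eef|wrist'
```

```text
eef_pos: [0.571, -0.1492, 0.0722]
wrist_force: [-3.0, 1.1, 7.0]
```

```bash
python3 -m pendant '[[[0,0,0,0,0,0,0.4],[0,0,0,0,0,0,0.2],[0,0,0,0,0,0,0],[0,0,0,0,0,0,0],[0,0,0,0,0,0,0]]]'|grep -E 'eef|force|width'; python3 -m pendant '[[[0,0,-1,0,0,0,0],[0,0,-2,0,0,0,0],[0,0,-4,0,0,0,0],[0,0,-4,0,0,0,0],[0,0,-4,0,0,0,0]]]'; python3 -m pendant '[[[0,0,-2,0,0,0,0],[0,0,0,0,0,0,0],[0,0,0,0,0,0,0]]]' | grep eef; python3 - <<'E'
from h import *
for c in('scene','side'):
    im,d=get_image(c);save(c+'3.png',im[150:340,180:420] if c=='scene' else im[170:410,80:400]);P,uv=cloud(c,d);k=im[uv[:,1],uv[:,0]].astype(int)
    o=(k[:,0]>k[:,2]+70)&(np.hypot(P[:,0]-.57,P[:,1]+.15)<.07)&(P[:,2]>.03)&(P[:,2]<.13)
    t=o&(P[:,2]>.105);print(c,P[o].max(0),cv2.minAreaRect(P[t][:,:2].astype(np.float32)*1000),P[t][:,2].std())
E
```

```text
eef_pos: [0.5706, -0.1492, 0.0709]
wrist_force: [-1.4, 0.0, 0.0]
width: 0.999
gripper_force: 0.0
time: 18.3
eef_pos: [0.5704, -0.1491, 0.2234]
ee_rot: [[0.901, -0.434, 0.001], [-0.434, -0.901, 0.0], [0.0, -0.0, -1.0]]
wrist_force: [1.6, 0.2, -0.6]
width: 0.997
gripper_force: 0.0
eef_pos: [0.5707, -0.1492, 0.2417]
scene [ 0.61411964 -0.1129027   0.11521934] ((570.8572998046875, -148.04766845703125), (47.87198257446289, 79.46673583984375), 62.283199310302734) 0.0020349210871318923
side [ 0.60859641 -0.11090208  0.11539168] ((567.109619140625, -146.12557983398438), (47.328067779541016, 78.48009490966797), 62.06949996948242) 0.0018845264297082578
```

View pics/side3.png

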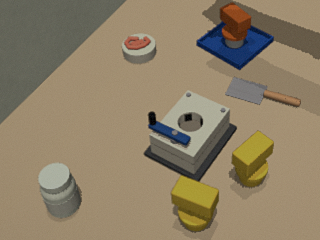

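```bash
python3 -c "
from workcell import arm
print(arm.close_job())"
```

```text
the job is handed in; nothing more can be done
None
```

The job is handed in: the orange plug was twisted free with the mould block staying down, and it stands upright in the blue tray; the keeper is open, and the last picture shows nothing else moved.

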